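# Find the unlatched socket hatch and push it open

## Robot

A 6-joint arm with a two-finger parallel gripper is mounted at the origin on the work surface. World frame = base frame: x ahead of the robot, y to its left, z up, the work surface at z = 0. Lengths are in mm, angles in rad, forces in N, time in s.
With the tool pointing down it reaches from about 350 to 950 mm from the base axis. Payload 17.4 kg.
Tool frame: the origin (TCP) lies between the finger pads; the fingertips stand 22 mm ahead of it and the grasp point (between the pads) lies 3 mm ahead of it (r.tip_extent is the distance from the TCP to the fingertips, in mm); z points along the fingers, y is the direction in which the jaws open and shut (so a half turn about z gives the same grasp; the last joint's range is limited). The gripper opens to 93 mm and grips with 3 to 60 N. Pads are 15 mm wide; open, the fingers measure 128 mm over their backs; the gripper's body (75 mm by 188 mm) begins 65 mm behind the grasp point.
Start: joints at [-1.295, 0.116, 1.442, -0, 1.584, -0.038], TCP at [208.346, -642.047, 209.046] pointing down, gripper open.
Joint ranges: [-2.83, 2.83], [-0.83, 2.19], [0.07, 2.5], [-1.14, 4.28], [0.01, 3], [-2.97, 2.97]. Speed limits (rad/s): [1.89, 1.89, 2.22, 3.14, 3.14, 3.14].

## Interface

Orientations are given as a unit quaternion [w, x, y, z].
In Python, from workcell import r, cams, job gives the robot as it stands. The module is installed in compiled form; this text tells all that it offers.
- The arm moves only by the shell command python3 -m creep 'ROWS'. ROWS is JSON, a list of rows, each a list of 3 entries, a list of its own where there are three numbers: the shift along the world's x, y, z in cm, then the turn, a rotation vector about the world's x, y, z in degrees, then the finger opening in cm, from 0 to 9.3. In form: [[[tx, ty, tz], [ax, ay, az], hand], ...]. A call has 1 to 10 rows; each row is the pose to reach, as a shift and turn from the pose commanded when the call began; what a row does not reach only later rows make up. A row lasts 1/10 s, in which the tool goes at most 50 mm and 8.59 degrees, less where a joint would pass 70% of its speed; a pose out of reach is approached as far as the arm can. A call with a gripper value outside its range is refused whole. The fingers move at their own pace and stop on an object; the grip force is fixed at half the most. Time passes only in rows, so rows that repeat a pose let the fingers close. It gives the time, the measured TCP pose, the force and the opening at its end, in the units of the state.
- r.read_state(): the state, without advancing time (a new reading comes with each control period).
- cams.camera(name): name is "scene" or "top"; returns a dict with "image" (400x640x3 uint8, red, green, blue), "camera_matrix" (3x3 intrinsics, pixels), "distortion" ([k1, k2, p1, p2, k3] as OpenCV has them; the pictures are not rectified), "extrinsics" (4x4, takes a point from camera to world coordinates). Camera axes: x right, y down, z forward; pixel columns grow to the right and rows downward; lengths in mm; the calibration is good to about 2 mm. A picture is of the moment at which its call begins. There is no depth.
- job.hand_in(): hands the job in, once; it reports no verdict.
The state is a dict: "time": time; "joint_pos": joint angles; "qd": joint speeds; "tau": joint torques, N m; "tcp_pos": TCP position; "tool_rot": TCP orientation; "force": force on the tool from outside, world axes, zero at the start; "torque": the same for the moment, N m; "grip_width": finger opening in mm.
Only numpy, scipy, OpenCV 4.12 (cv2) and the standard library are available. Lean on these libraries where they do the work, as an engineer would, in place of code of your own. Each camera call takes 0.05 s, during which the arm holds its last target. There are 200 camera calls.

## Task

One of the four identical hatches in the grey bench power duct has been left unlatched, and the test lead has to be plugged in under it: press with your fingertips on the ribbed rear strip of one hatch after another until one tips, then push its raised front edge away from you until that hatch stands right back against its stop, and take your hand clear. Only press and push: do not pinch or lift anything, and leave the things lying about where they are.

Things in the scene. Friction and masses are not known exactly. Their poses are not given: they have to be found in the camera images.
- duct: grey steel bench power duct fixed on the table, 170 mm deep (x), 540 long (y), deck 75 mm above the table; origin: centre of its underside; x points to its rear (away from the robot), y to the left. Four identical aluminium hatches lie flush in the deck in a row along y, 108 mm apart, with 18 mm fixed lands between and 23 mm fixed strips before and behind. Yaw varies.
- hatch1 (a joint): opening angle (rad) of the leftmost hatch as seen from the robot: 0 = shut, flush; grows as its front edge rises; 1.75 = against its stop, 10 degrees past upright. Plate 5 mm thick, 120 mm front to rear, 86 wide, in an opening 124 x 90 mm, on pivots 45 mm from its rear and 75 mm from its front edge.
- hatch2 (a joint): opening angle (rad) of the second from the left hatch as seen from the robot: 0 = shut, flush; grows as its front edge rises; 1.75 = against its stop, 10 degrees past upright. All four are alike. Three are latched and give less than 1 mm (under 0.05 rad); which one is unlatched changes and cannot be seen.
- hatch3 (a joint): opening angle (rad) of the third from the left hatch as seen from the robot: 0 = shut, flush; grows as its front edge rises; 1.75 = against its stop, 10 degrees past upright. The unlatched one tips under 2 to 4 N on its rear strip: the rear sinks into the duct (65 mm free depth), the front edge rises.
- hatch4 (a joint): opening angle (rad) of the rightmost hatch as seen from the robot: 0 = shut, flush; grows as its front edge rises; 1.75 = against its stop, 10 degrees past upright. The pivots are stiff enough that the unlatched hatch stays at any angle where it is left.
- hatch1_rear (a point): the place to press on hatch 1: on its top face in the middle of its ribbed rear strip (five low moulded ribs across the plate), 25 mm behind the pivots and 20 mm ahead of the rear edge; moves with the hatch
- hatch1_lip (a point): middle of the front edge of hatch 1, half-way through its thickness, 75 mm ahead of the pivots; moves with the hatch
- hatch1_hinge (a point): middle of the pivot axis of hatch 1 (axis along the duct's y), fixed to the duct, 2.5 mm below the deck's top, 15 mm behind the duct's middle line
- hatch2_rear (a point): the place to press on hatch 2: on its top face in the middle of its ribbed rear strip (five low moulded ribs across the plate), 25 mm behind the pivots and 20 mm ahead of the rear edge; moves with the hatch
- hatch2_lip (a point): middle of the front edge of hatch 2, half-way through its thickness, 75 mm ahead of the pivots; moves with the hatch
- hatch2_hinge (a point): middle of the pivot axis of hatch 2 (axis along the duct's y), fixed to the duct, 2.5 mm below the deck's top, 15 mm behind the duct's middle line
- hatch3_rear (a point): the place to press on hatch 3: on its top face in the middle of its ribbed rear strip (five low moulded ribs across the plate), 25 mm behind the pivots and 20 mm ahead of the rear edge; moves with the hatch
- hatch3_lip (a point): middle of the front edge of hatch 3, half-way through its thickness, 75 mm ahead of the pivots; moves with the hatch
- hatch3_hinge (a point): middle of the pivot axis of hatch 3 (axis along the duct's y), fixed to the duct, 2.5 mm below the deck's top, 15 mm behind the duct's middle line
- hatch4_rear (a point): the place to press on hatch 4: on its top face in the middle of its ribbed rear strip (five low moulded ribs across the plate), 25 mm behind the pivots and 20 mm ahead of the rear edge; moves with the hatch
- hatch4_lip (a point): middle of the front edge of hatch 4, half-way through its thickness, 75 mm ahead of the pivots; moves with the hatch
- hatch4_hinge (a point): middle of the pivot axis of hatch 4 (axis along the duct's y), fixed to the duct, 2.5 mm below the deck's top, 15 mm behind the duct's middle line
- standoff: white nylon hexagonal standoff, 13 mm across, 30 mm high with its stud, standing upright on a land between the two middle hatches; origin under its centre; bystander
- rocker_switch: black rocker switch, 22 x 32 x 20 mm, lying on the duct's deck at the left end beyond hatch 1; origin under its centre; bystander
- tweezers_block: chrome holder block 34 x 70 x 30 mm with two pairs of tweezers standing in it, 117 mm high in all, on the table beyond the duct's left end; origin under its centre; bystander
- circuit_board: green circuit board 70 x 115 mm, 14 mm high with its parts, on the table in front of the duct; origin under its centre; bystander
- case_half: cream plastic calculator case half, open side up, 85 x 150 x 22 mm, on the table in front of the duct; origin under its centre; bystander
- screwdriver: screwdriver 170 mm long lying on the table beyond the duct's right end; bystander
- key_tray: grey plastic tray of keycaps, 110 x 75 x 30 mm, on the table at the left; origin under its centre; bystander

How it is judged:
By the outcome, as a careful person would: the job done as asked, in the order asked, and still so for the second after the job is handed in, with the robot touching nothing.
It also fails if it takes over 48 s, if anything falls off the work surface, if the arm or the gripper's body presses on something with over 40 N, if the wrist force passes 120 N, or if a joint passes its speed limit or range.

## Working session

There is one attempt and no reset: what is moved stays moved. The work goes in short steps, Python scripts to look and compute and a shell command to move; the robot and the scene stay as the last step left them, time stands still between calls to the robot, and variables do not carry over. Pictures are saved under pics/ and viewed, about 8 in all and at most 12, crops included, and the job is handed in when it is done.

```bash
mkdir -p pics; cat > h.py <<'E'
import numpy as np, cv2
from workcell import r, cams, job
def snap(name,tag,crop=None,s=1):
    c=cams.camera(name); im=c["image"][:,:,::-1].copy()
    if crop: x0,y0,x1,y1=crop; im=im[y0:y1,x0:x1]
    if s!=1: im=cv2.resize(im,None,fx=s,fy=s,interpolation=cv2.INTER_CUBIC)
    cv2.imwrite(f"pics/{tag}.png",im); np.savez(f"pics/{name}_cal.npz",K=c["camera_matrix"],d=c["distortion"],E=c["extrinsics"])
def cal(name):
    f=np.load(f"pics/{name}_cal.npz"); return f["K"],np.array(f["d"],float),f["E"]
def pt(name,uv,z):
    K,d,E=cal(name); n=cv2.undistortPoints(np.array([[uv]],float),K,d)[0,0]
    v=E[:3,:3]@np.array([*n,1]); o=E[:3,3]; return o+v*(z-o[2])/v[2]
def px(name,P):
    K,d,E=cal(name); R=E[:3,:3].T; t=-R@E[:3,3]
    return cv2.projectPoints(np.array(P,float).reshape(-1,3),cv2.Rodrigues(R)[0],t,K,d)[0][:,0]
E
python3 - <<'E'
from h import *
snap("top","top0"); snap("scene","scene0")
for n in("top","scene"): print(n,cal(n)[2].round(2))
s=r.read_state(); print(s["time"],s["tcp_pos"],s["tool_rot"],s["force"],r.tip_extent)
E
```

```text
top [[ 2.00000e-02 -9.90000e-01  1.20000e-01  3.70680e+02]
 [-1.00000e+00 -2.00000e-02 -1.00000e-02  2.73000e+01]
 [ 1.00000e-02 -1.20000e-01 -9.90000e-01  1.20114e+03]
 [ 0.00000e+00  0.00000e+00  0.00000e+00  1.00000e+00]]
scene [[ 8.2000e-01  4.5000e-01 -3.7000e-01  9.3027e+02]
 [ 5.8000e-01 -6.1000e-01  5.4000e-01 -6.1137e+02]
 [ 2.0000e-02 -6.5000e-01 -7.6000e-01  9.2868e+02]
 [ 0.0000e+00  0.0000e+00  0.0000e+00  1.0000e+00]]
0.1 [ 208.29526704 -641.85934793  208.38270576] [-5.33085258e-04  9.87715384e-01  1.56262698e-01 -7.58434560e-05] [-1.04390363  0.07479936 -0.21384555] 22.0
```

View pics/top0.png

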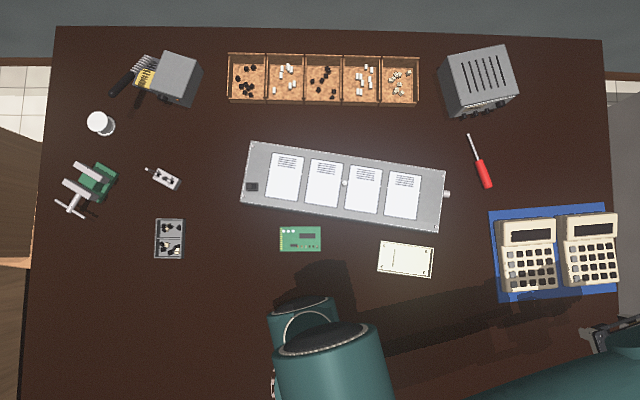

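View pics/scene0.png

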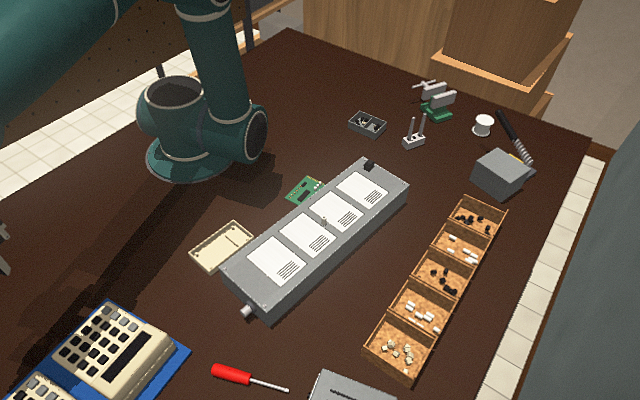

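The top view shows the duct with its rear edge about (251,141)-(449,170), front edge (240,203)-(438,232), four white hatches with ribs to the rear and the standoff near (345,183). The scene view agrees. I'll enlarge the top view to measure corners.

```bash
python3 - <<'E'
from h import *
snap("top","top1",(235,130,455,240),3.6)
snap("scene","scene1",(215,150,415,325),4)
E
```

```text
(no output)
```

View pics/top1.png

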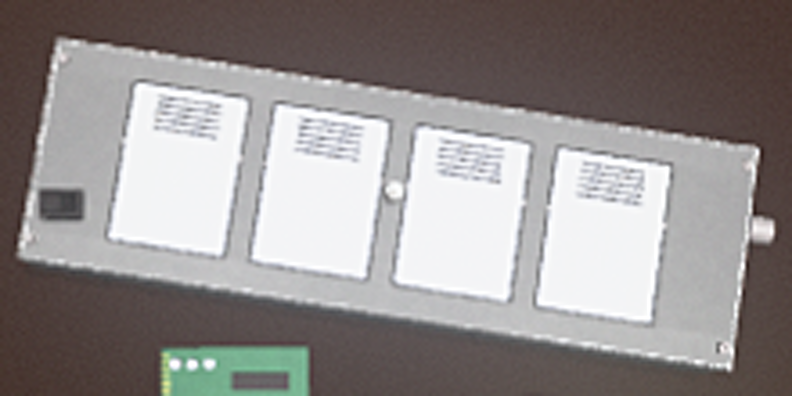

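View pics/scene1.png

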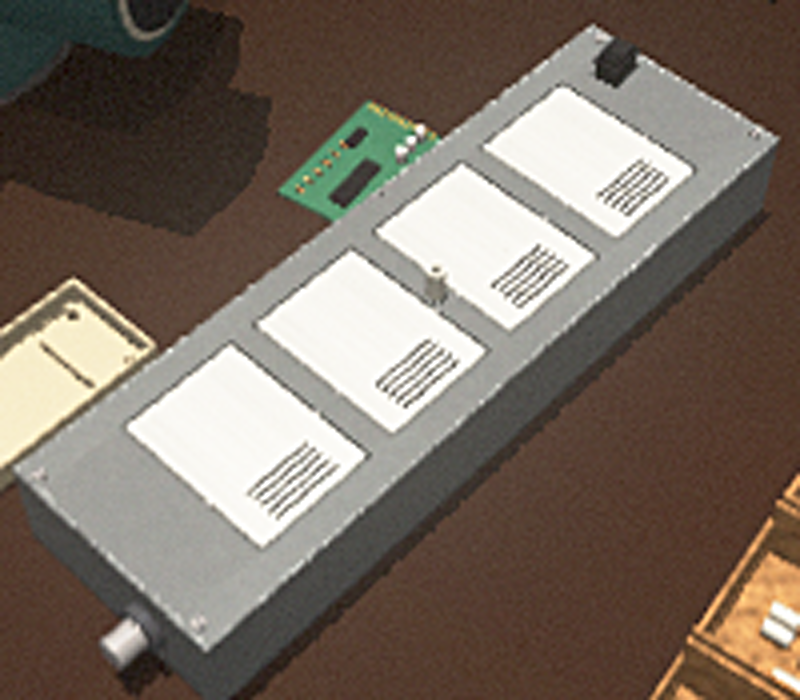

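The top crop shows deck corners at (57,39), (759,147), (732,370), (20,260). In the scene crop they are (593,25), (778,138), (207,648), (18,472). I'll fit the duct pose to both.

```bash
python3 - <<'E'
from h import *
from scipy.optimize import least_squares
# order RL RR FR FL ; hatch corners h1: RL, RR, FR, FL ; h4
T=np.array([[57,39],[759,147],[732,370],[20,260],[135,82],[248,98],[227,257],[109,240],[558,148],[671,164],[653,323],[536,306]])/3.6+[235,130]
S=np.array([[778,138],[207,648],[18,472],[593,25],[693,172],[620,237],[484,147],[562,86],[366,457],[265,548],[127,429],[236,344]])/4+[215,150]
def hc(i):
    y=162-108*i; return [[60,y+43],[60,y-43],[-60,y-43],[-60,y+43]]
M=np.array([[85,270],[85,-270],[-85,-270],[-85,270]]+hc(0)+hc(3),float)
def W(p,M=M,z=75):
    c,s=np.cos(p[2]),np.sin(p[2]); return np.c_[M@np.array([[c,-s],[s,c]]).T+p[:2],np.full(len(M),z)]
sols={}
for n,obs in(("top",T),("scene",S)):
    q=least_squares(lambda p:(px(n,W(p))-obs).ravel(),[600,0,-.1]); print(n,q.x,np.abs(q.fun).max(),(q.fun**2).mean()**.5)
q=least_squares(lambda p:np.r_[(px("top",W(p))-T).ravel(),(px("scene",W(p))-S).ravel()],[600,0,-.1])
p=q.x; print(p,np.degrees(p[2]),np.abs(q.fun).max()); np.save("duct.npy",p)
for i in range(4):
    y=162-108*i; print(i+1,"rear",W(p,np.array([[40,y]]))[0].round(1),"lip",W(p,np.array([[-60,y]]))[0].round(1))
print("standoff",pt("top",(394/3.6+235,190/3.6+130),105),W(p,np.array([[0,0]])),'rot',r.read_state()["joint_pos"])
E
```

```text
top [ 5.43519969e+02 -4.33176366e+01 -1.30930795e-01] 1.0643125678847696 0.4034940652571653
scene [ 5.48729457e+02 -4.12181349e+01 -1.33111794e-01] 1.0149007553755496 0.4966878307317806
[ 5.46189101e+02 -4.20766603e+01 -1.31342083e-01] -7.525347015679373 1.9425246195515342
1 rear [607.1 113.3  75. ] lip [507.9 126.4  75. ]
2 rear [592.9   6.2  75. ] lip [493.8  19.3  75. ]
3 rear [ 578.8 -100.9   75. ] lip [479.6 -87.8  75. ]
4 rear [ 564.6 -207.9   75. ] lip [ 465.5 -194.8   75. ]
standoff [547.88901322 -42.61940808 105.        ] [[546.18910065 -42.07666033  75.        ]] rot [-1.29478928e+00  1.16311460e-01  1.44202342e+00 -1.82222045e-05
  1.58399225e+00 -3.77614188e-02]
```

```bash
python3 -m creep '[[[35.6,43.4,-5],[0,0,-25.5],0],[[35.6,43.4,-5],[0,0,-25.5],0],[[35.6,43.4,-5],[0,0,-25.5],0],[[35.6,43.4,-5],[0,0,-25.5],0],[[35.6,43.4,-5],[0,0,-25.5],0],[[35.6,43.4,-5],[0,0,-25.5],0],[[35.6,43.4,-5],[0,0,-25.5],0],[[35.6,43.4,-5],[0,0,-25.5],0],[[35.6,43.4,-5],[0,0,-25.5],0],[[35.6,43.4,-5],[0,0,-25.5],0]]'
```

```text
time: 1.2
tcp_pos: [525.1, -255.1, 164.6]
tool_rot: [0.0, 0.998, -0.066, 0.0]
force: [0.8, -0.4, -0.6]
grip_width: 17.9
```

```bash
python3 -m creep '[[[0,0,0],[0,0,0],0],[[0,0,0],[0,0,0],0],[[0,0,0],[0,0,0],0]]'
```

```text
time: 1.5
tcp_pos: [523.8, -257.6, 164.7]
tool_rot: [0.0, 0.998, -0.066, -0.0]
force: [0.0, 0.1, -0.1]
grip_width: 0.3
```

```bash
python3 -m creep '[[[2,2.5,-1],[0,0,0],0],[[4.1,5.0,-3],[0,0,0],0],[[4.1,5.0,-5.8],[0,0,0],0],[[4.1,5.0,-6.2],[0,0,0],0],[[4.1,5.0,-6.2],[0,0,0],0],[[4.1,5.0,-6.2],[0,0,0],0]]'
```

```text
time: 2.1
tcp_pos: [565.2, -208.2, 104.3]
tool_rot: [0.0, 0.998, -0.066, 0.001]
force: [0.0, -0.3, 1.0]
grip_width: 0.1
```

```bash
python3 -m creep '[[[0,0,-0.3],[0,0,0],0],[[0,0,-0.45],[0,0,0],0],[[0,0,-0.55],[0,0,0],0],[[0,0,-0.65],[0,0,0],0],[[0,0,-0.75],[0,0,0],0],[[0,0,-0.75],[0,0,0],0]]'; python3 -m creep '[[[0,0,-0.1],[0,0,0],0],[[0,0,-0.1],[0,0,0],0]]'
```

```text
time: 2.7
tcp_pos: [565.2, -206.9, 95.0]
tool_rot: [-0.0, 0.998, -0.066, -0.0]
force: [-0.7, -0.3, -0.5]
grip_width: 0.4
time: 2.9
tcp_pos: [565.2, -206.9, 94.1]
tool_rot: [-0.0, 0.998, -0.066, -0.0]
force: [-0.4, -0.1, 0.3]
grip_width: 0.6
```

```bash
python3 -m creep '[[[0,0,-0.1],[0,0,0],0],[[0,0,-0.1],[0,0,0],0]]'; python3 -m creep '[[[0,0,-0.1],[0,0,0],0],[[0,0,-0.1],[0,0,0],0]]'
```

```text
time: 3.1
tcp_pos: [565.1, -207.0, 93.0]
tool_rot: [-0.0, 0.998, -0.066, -0.0]
force: [-0.4, -0.7, 0.5]
grip_width: 0.5
time: 3.3
tcp_pos: [565.2, -207.0, 92.0]
tool_rot: [-0.0, 0.998, -0.066, -0.0]
force: [0.1, -0.1, -0.3]
grip_width: 0.5
```

```bash
python3 -m creep '[[[0,0,-0.1],[0,0,0],0],[[0,0,-0.1],[0,0,0],0]]'; python3 -m creep '[[[0,0,-0.1],[0,0,0],0],[[0,0,-0.1],[0,0,0],0]]'; python3 - <<'E'
from h import *
snap("scene","scene2",(215,130,415,305),4)
E
```

```text
time: 3.5
tcp_pos: [565.1, -207.0, 91.0]
tool_rot: [-0.0, 0.998, -0.066, -0.0]
force: [0.7, -0.0, 0.6]
grip_width: 0.3
time: 3.7
tcp_pos: [565.1, -207.0, 90.0]
tool_rot: [-0.0, 0.998, -0.066, -0.0]
force: [-0.2, -0.3, 0.5]
grip_width: 0.5
```

View pics/scene2.png

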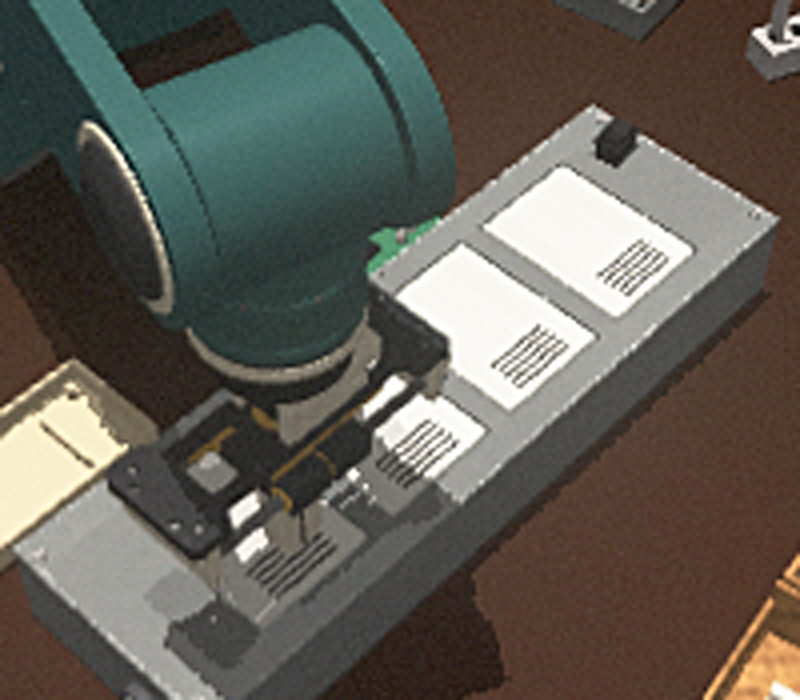

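```bash
python3 - <<'E'
from h import *
P=[[565,-207,z] for z in(68,75,90,100,120,150)]
print(((px("scene",P))).round(1).tolist())
c=cams.camera("scene"); im=c["image"][:,:,::-1][235:300,235:335]; cv2.imwrite("pics/scene3.png",cv2.resize(im,None,fx=8,fy=8,interpolation=cv2.INTER_CUBIC))
E
```

```text
[[288.0, 271.4], [287.9, 269.8], [287.6, 266.3], [287.4, 264.0], [287.0, 259.1], [286.5, 251.6]]
```

View pics/scene3.png

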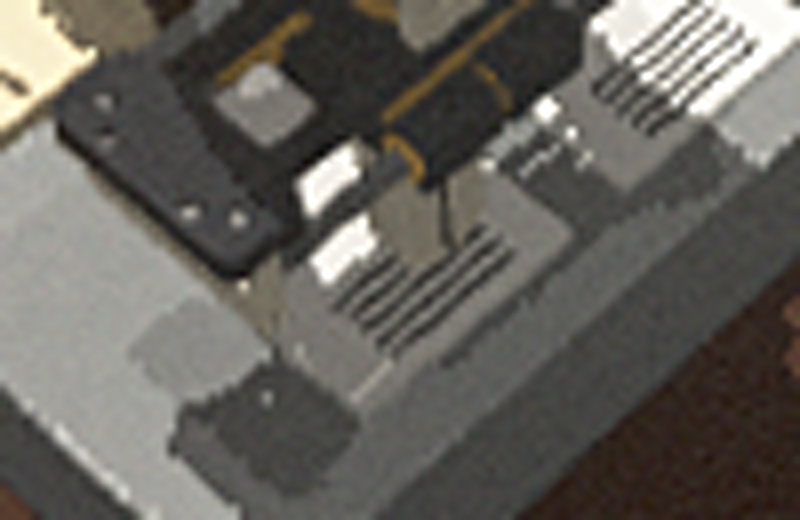

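The closed fingertips end near crop (430,250), above the ribs, and the hatch hasn't moved. With no force either, the tips are not in contact yet, so I'll keep descending carefully.

```bash
python3 -m creep '[[[0,0,-0.1],[0,0,0],0],[[0,0,-0.2],[0,0,0],0],[[0,0,-0.2],[0,0,0],0]]'; python3 -m creep '[[[0,0,-0.1],[0,0,0],0],[[0,0,-0.2],[0,0,0],0],[[0,0,-0.2],[0,0,0],0]]'; python3 -c "
from h import *
s=r.read_state(); print(s['force'],s['torque'],s['tau'],s['tcp_pos'],s['joint_pos'])"
```

```text
time: 4.1
tcp_pos: [565.1, -207.0, 88.0]
tool_rot: [-0.0, 0.998, -0.066, -0.0]
force: [-0.1, 0.2, 0.7]
grip_width: 0.9
time: 4.4
tcp_pos: [565.1, -207.0, 86.0]
tool_rot: [-0.0, 0.998, -0.066, -0.0]
force: [0.2, -0.7, -0.1]
grip_width: 0.4
[ 0.18276228 -0.66036606 -0.05422646] [0.05879308 0.0026706  0.026945  ] [-9.29556663e-04 -6.11600161e+01 -5.96090198e+01  3.43828741e-02
 -1.15154888e-01  2.35016955e-05] [ 565.14946213 -206.95776939   86.00210888] [-3.93424585e-01  1.81365016e-02  1.74633521e+00  1.81244728e-05
  1.37731857e+00  1.30862411e+00]
```

```bash
for i in 1 2 3; do python3 -m creep '[[[0,0,-0.1],[0,0,0],0],[[0,0,-0.2],[0,0,0],0],[[0,0,-0.2],[0,0,0],0]]' | egrep 'tcp|force'; done
```

```text
tcp_pos: [565.1, -207.0, 84.0]
force: [0.4, 0.3, 0.2]
tcp_pos: [565.1, -207.0, 82.0]
force: [0.5, 0.2, 0.4]
tcp_pos: [565.1, -207.0, 80.0]
force: [-0.1, -0.4, 0.6]
```

```bash
python3 - <<'E'
from h import *
a=cams.camera("scene")["image"][:,:,::-1][225:300,225:325]; b=cams.camera("top")["image"][:,:,::-1][150:240,360:460]
cv2.imwrite("pics/v4.png",np.hstack([cv2.resize(a,(400,300),interpolation=cv2.INTER_CUBIC),cv2.resize(b,(333,300),interpolation=cv2.INTER_CUBIC)]))
E
```

```text
(no output)
```

View pics/v4.png

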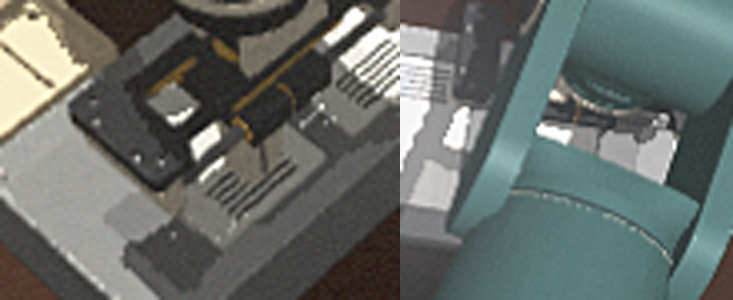

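The fingertips reach about panel (265,170). The ribs are where they were, so the tips are still some mm above the plate. I'll continue down.

```bash
python3 -m creep '[[[0,0,-0.1],[0,0,0],0],[[0,0,-0.2],[0,0,0],0],[[0,0,-0.2],[0,0,0],0]]' | egrep 'tcp|force'; python3 -m creep '[[[0,0,-0.1],[0,0,0],0],[[0,0,-0.2],[0,0,0],0],[[0,0,-0.2],[0,0,0],0]]' | egrep 'tcp|force'
```

```text
tcp_pos: [565.1, -207.0, 78.0]
force: [-0.6, -0.6, -0.2]
tcp_pos: [565.1, -207.0, 76.0]
force: [-1.2, 0.0, 0.6]
```

```bash
python3 -m creep '[[[0,0,-0.1],[0,0,0],0],[[0,0,-0.2],[0,0,0],0],[[0,0,-0.2],[0,0,0],0]]' | egrep 'tcp|force'; python3 -m creep '[[[0,0,-0.1],[0,0,0],0],[[0,0,-0.2],[0,0,0],0],[[0,0,-0.2],[0,0,0],0]]' | egrep 'tcp|force'
```

```text
tcp_pos: [565.1, -207.0, 74.0]
force: [-0.1, -0.2, -0.1]
tcp_pos: [565.1, -207.0, 72.0]
force: [-0.1, -0.2, 0.5]
```

```bash
python3 - <<'E'
from h import *
im=cams.camera("scene")["image"][:,:,::-1][225:300,235:335]; im=cv2.resize(im,None,fx=8,fy=8,interpolation=cv2.INTER_CUBIC)
p=np.load("duct.npy"); c,s=np.cos(p[2]),np.sin(p[2])
def w(x,y,z): return [p[0]+c*x-s*y,p[1]+s*x+c*y,z]
for P,col in(([565,-207,75],(0,0,255)),([565,-207,50],(255,0,0))):
    q=(px("scene",P)[0]-[235,225])*8; cv2.circle(im,tuple(int(v) for v in q),4,col,-1)
for x in(32.5,47.5):
    for y in(-17.5,17.5):
        q=(px("scene",w(x,-162+y,75))[0]-[235,225])*8; cv2.circle(im,tuple(int(v) for v in q),3,(0,255,0),-1)
q=((px("scene",[w(60,-162+43,75),w(60,-162-43,75),w(-60,-205,75)])-[235,225])*8).astype(int); cv2.polylines(im,[q],False,(0,255,255),1)
cv2.imwrite("pics/v5.png",im)
E
```

```text
(no output)
```

View pics/v5.png

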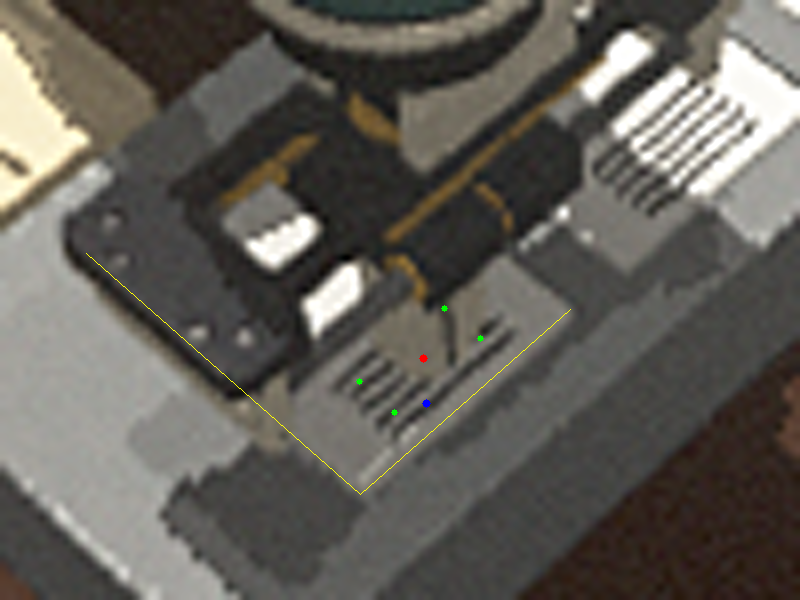

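The overlay shows the tips' rear edge near crop (445,365), on the predicted contact line (green), so contact is close. The ribs are still unmoved.

```bash
python3 -m creep '[[[0,0,-0.1],[0,0,0],0],[[0,0,-0.1],[0,0,0],0]]' | egrep 'tcp|force'; python3 -m creep '[[[0,0,-0.1],[0,0,0],0],[[0,0,-0.1],[0,0,0],0]]' | egrep 'tcp|force'
```

```text
tcp_pos: [565.2, -207.0, 71.1]
force: [1.0, 0.4, -0.5]
tcp_pos: [565.1, -207.0, 70.0]
force: [0.5, 0.9, -0.3]
```

```bash
python3 -m creep '[[[0,0,-0.1],[0,0,0],0],[[0,0,-0.1],[0,0,0],0]]' | egrep 'tcp|force'; python3 -m creep '[[[0,0,-0.1],[0,0,0],0],[[0,0,-0.1],[0,0,0],0]]' | egrep 'tcp|force'
```

```text
tcp_pos: [565.1, -207.0, 69.0]
force: [0.4, -0.1, -0.4]
tcp_pos: [565.2, -207.0, 68.1]
force: [0.3, -0.9, -0.1]
```

```bash
python3 -m creep '[[[0,0,-0.1],[0,0,0],0],[[0,0,-0.1],[0,0,0],0]]' | egrep 'tcp|force'; python3 -m creep '[[[0,0,-0.1],[0,0,0],0],[[0,0,-0.1],[0,0,0],0]]' | egrep 'tcp|force'; python3 -m creep '[[[0,0,-0.1],[0,0,0],0],[[0,0,-0.1],[0,0,0],0]]' | egrep 'tcp|force'; python3 -c "
from h import *
im=cams.camera('scene')['image'][:,:,::-1][225:300,235:335]; cv2.imwrite('pics/v6.png',cv2.resize(im,None,fx=8,fy=8,interpolation=cv2.INTER_CUBIC))"
```

```text
tcp_pos: [565.1, -207.0, 67.0]
force: [-0.2, 0.0, 1.0]
tcp_pos: [565.1, -207.0, 66.0]
force: [0.3, 0.6, -0.4]
tcp_pos: [565.3, -207.0, 65.5]
force: [-0.8, 0.4, 3.3]
```

View pics/v6.png

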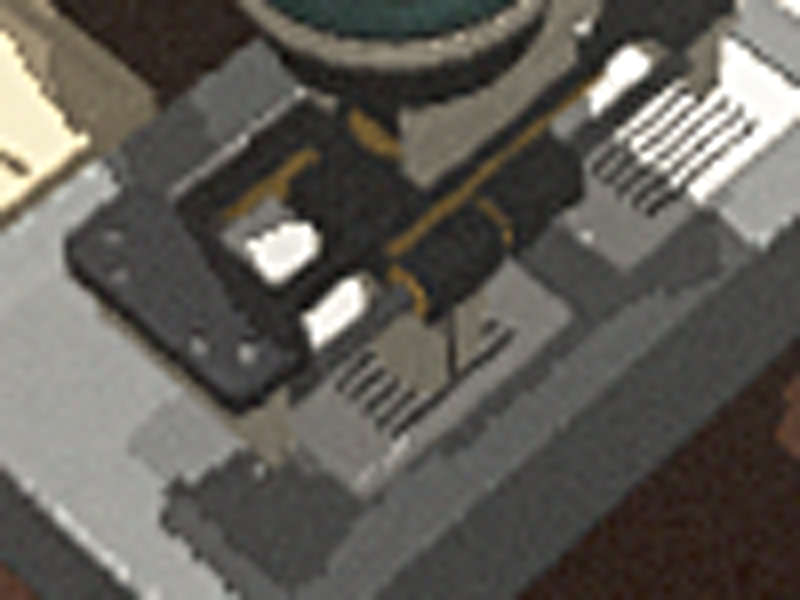

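Contact is felt now (3.3 N). The tips lie on the rear ribs at crop (440,385). I'll press a bit harder and use the moment to check where the contact is.

```bash
python3 -m creep '[[[0,0,-0.05],[0,0,0],0],[[0,0,-0.1],[0,0,0],0],[[0,0,-0.1],[0,0,0],0]]' | egrep 'tcp|force'; python3 -c "
from h import *
s=r.read_state(); print(s['force'],s['torque'],s['tcp_pos'],s['time'])"
```

```text
tcp_pos: [565.3, -207.0, 65.5]
force: [-7.4, 2.3, 13.4]
[-7.36830265  2.33642426 13.36761761] [0.54903447 1.2603853  0.00956254] [ 565.34954581 -207.04609235   65.45327569] 8.4
```

```bash
python3 - <<'E'
from h import *
p=np.load("duct.npy"); c,s=np.cos(p[2]),np.sin(p[2])
for uv in((440,385),(405,365),(485,345),(450,390)):
    P=pt("scene",(uv[0]/8+235,uv[1]/8+225),75); d=P[:2]-p[:2]; print(uv,P.round(1),"duct",(c*d[0]+s*d[1]).round(1),(-s*d[0]+c*d[1]).round(1))
E
python3 -m creep '[[[0,0,0.5],[0,0,0],0],[[0,0,1],[0,0,0],0],[[0,0,1],[0,0,0],0]]' | egrep 'time|tcp|force'
```

```text
(440, 385) [ 574.7 -211.3   75. ] duct 50.4 -164.0
(405, 365) [ 562.1 -211.9   75. ] duct 38.0 -166.3
(485, 345) [ 577.  -192.6   75. ] duct 50.2 -145.2
(450, 390) [ 578.1 -210.9   75. ] duct 53.8 -163.2
time: 8.7
tcp_pos: [565.5, -207.1, 74.9]
force: [0.7, 0.2, 0.0]
```

Hatch 4 is latched: 13 N on the strip gave no movement, with tip centre about 43 mm behind the duct middle. Contact comes at an indicated TCP z of about 65.5. I'll use that empirically and move to hatch 3.

```bash
python3 -m creep '[[[0.4,3.5,0.5],[0,0,0],0],[[0.8,7,0.5],[0,0,0],0],[[1.1,10.7,0],[0,0,0],0],[[1.1,10.7,-0.6],[0,0,0],0],[[1.1,10.7,-0.7],[0,0,0],0],[[1.1,10.7,-0.7],[0,0,0],0]]' | egrep 'time|tcp|force';python3 -m creep '[[[0,0,-0.1],[0,0,0],0],[[0,0,-0.2],[0,0,0],0],[[0,0,-0.2],[0,0,0],0]]' | egrep 'time|tcp|force'
```

```text
time: 9.3
tcp_pos: [576.0, -100.6, 66.9]
force: [0.7, -0.3, 1.1]
time: 9.6
tcp_pos: [576.3, -100.6, 65.3]
force: [0.3, -0.2, 0.6]
```

```bash
python3 -m creep '[[[0,0,-0.05],[0,0,0],0],[[0,0,-0.1],[0,0,0],0],[[0,0,-0.1],[0,0,0],0]]' | egrep 'time|tcp|force'
```

```text
time: 9.9
tcp_pos: [576.3, -100.2, 64.4]
force: [0.1, -2.6, 2.6]
```

```bash
python3 -m creep '[[[0,0,-0.05],[0,0,0],0],[[0,0,-0.1],[0,0,0],0],[[0,0,-0.1],[0,0,0],0]]' | egrep 'time|tcp|force'
```

```text
time: 10.2
tcp_pos: [576.3, -100.0, 63.2]
force: [1.4, -1.5, 2.6]
```

Steady 2.6 N while sinking, so hatch 3 is probably tipping. I'll continue.

```bash
python3 -m creep '[[[0,0,-0.1],[0,0,0],0],[[0,0,-0.2],[0,0,0],0],[[0,0,-0.3],[0,0,0],0],[[0,0,-0.3],[0,0,0],0]]' | egrep 'time|tcp|force'; python3 -m creep '[[[0,0,-0.2],[0,0,0],0],[[0,0,-0.3],[0,0,0],0],[[0,0,-0.3],[0,0,0],0]]' | egrep 'time|tcp|force'
```

```text
time: 10.6
tcp_pos: [576.1, -99.9, 59.9]
force: [0.5, -1.9, 1.2]
time: 10.9
tcp_pos: [576.0, -99.8, 56.8]
force: [0.1, -0.5, 1.3]
```

```bash
python3 -m creep '[[[0,0,-0.2],[0,0,0],0],[[0,0,-0.4],[0,0,0],0],[[0,0,-0.6],[0,0,0],0],[[0,0,-0.6],[0,0,0],0]]' | egrep 'time|tcp|force'; python3 -m creep '[[[0,0,-0.2],[0,0,0],0],[[0,0,-0.4],[0,0,0],0],[[0,0,-0.6],[0,0,0],0],[[0,0,-0.6],[0,0,0],0]]' | egrep 'time|tcp|force'; python3 -c "
from h import *
im=cams.camera('scene')['image'][:,:,::-1][190:290,255:390]; cv2.imwrite('pics/v7.png',cv2.resize(im,None,fx=5.9,fy=5.9,interpolation=cv2.INTER_CUBIC))"
```

```text
time: 11.3
tcp_pos: [576.1, -99.9, 50.7]
force: [0.0, 0.1, 0.5]
time: 11.7
tcp_pos: [576.0, -99.9, 44.7]
force: [-0.2, -0.5, 0.4]
```

View pics/v7.png

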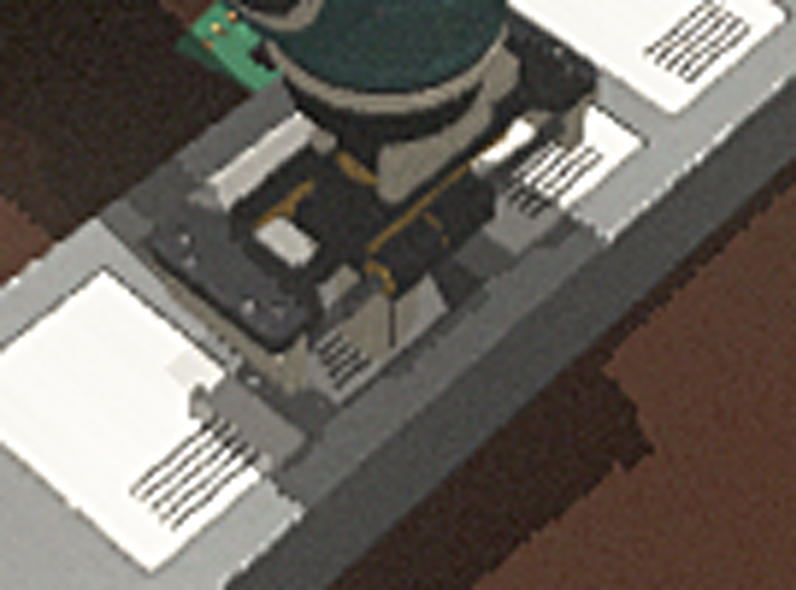

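Hatch 3 has tipped: its lip stands up in front of the gripper near crop (260,160), and the rear strip has sunk. Now I'll go straight up, forward over the lip, and stop ahead of it.

```bash
python3 -m creep '[[[0,0,4],[0,0,0],0],[[0,0,8],[0,0,0],0],[[0,0,11],[0,0,0],0],[[-4,0.5,11],[0,0,0],0],[[-8.5,1.1,11],[0,0,0],0],[[-13,1.7,11],[0,0,0],0],[[-14,1.85,11],[0,0,0],0],[[-14,1.85,11],[0,0,0],0]]'; python3 - <<'E'
from h import *
snap("scene","v8",(255,180,390,280),5.9)
p=np.load("duct.npy"); c,s=np.cos(p[2]),np.sin(p[2])
w=lambda x,y,z:[p[0]+c*x-s*y,p[1]+s*x+c*y,z]
for t in(0,.4,.6,.8,1.0):
    # top front edge corners
    x=15-75*np.cos(t)+2.5*np.sin(t); z=72.5+75*np.sin(t)+2.5*np.cos(t)
    print(t,[((q-[255,180])*5.9).round(0).tolist() for q in px("scene",[w(x,-54-43,z),w(x,-54+43,z)])])
E
```

```text
time: 12.55
tcp_pos: [435.6, -81.4, 155.7]
tool_rot: [0.0, 0.998, -0.066, 0.001]
force: [0.6, -0.7, 0.4]
grip_width: 0.6
0 [[138.0, 301.0], [278.0, 191.0]]
0.4 [[145.0, 268.0], [289.0, 156.0]]
0.6 [[156.0, 258.0], [301.0, 146.0]]
0.8 [[172.0, 255.0], [317.0, 141.0]]
1.0 [[191.0, 257.0], [338.0, 142.0]]
```

View pics/v8.png

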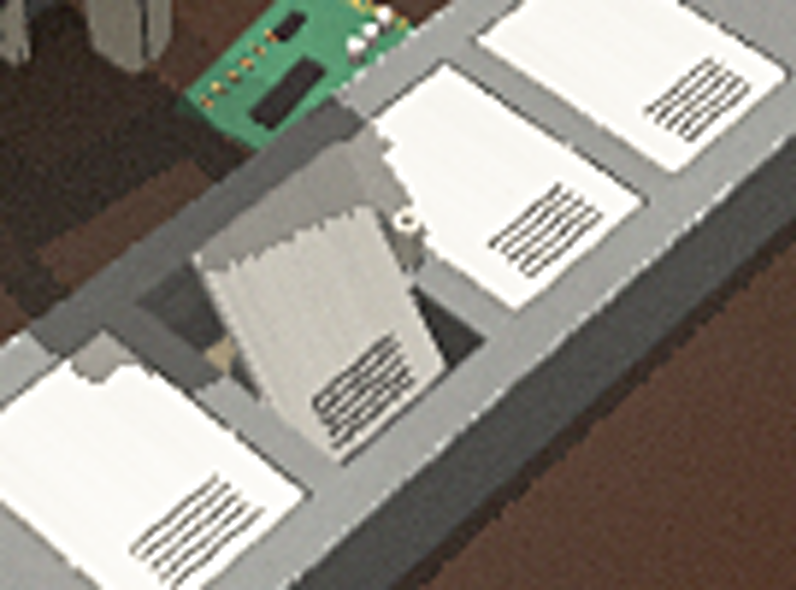

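Hatch 3 stands open at about 1.0 rad: its lip corners at (192,258) and (345,140) match that projection. The standoff is undisturbed at (405,225). The tool is ahead of the lip, so I'll descend a bit and push.

```bash
python3 - <<'E'
from h import *
print("obs tip ~(125,70)",[(z,((px("scene",[435.6,-81.4,z])[0]-[255,180])*5.9).round(0).tolist()) for z in(120,134,150,165)])
E
python3 -m creep '[[[0,0,-2.5],[0,0,0],0],[[0,0,-4.7],[0,0,0],0],[[2,-0.26,-4.7],[0,0,0],0],[[4,-0.53,-4.7],[0,0,0],0],[[5,-0.66,-4.7],[0,0,0],0],[[5.5,-0.73,-4.7],[0,0,0],0],[[6,-0.79,-4.7],[0,0,0],0],[[6.5,-0.86,-4.7],[0,0,0],0]]'
```

```text
obs tip ~(125,70) [(120, [135.0, 124.0]), (134, [133.0, 102.0]), (150, [130.0, 77.0]), (165, [128.0, 52.0])]
time: 13.4
tcp_pos: [501.4, -90.1, 108.2]
tool_rot: [-0.0, 0.998, -0.066, -0.0]
force: [0.4, -0.3, -0.8]
grip_width: 0.5
```

```bash
python3 -m creep '[[[0.5,-0.07,0],[0,0,0],0],[[1,-0.13,0],[0,0,0],0],[[1.5,-0.2,0],[0,0,0],0],[[1.5,-0.2,0],[0,0,0],0]]'; python3 -m creep '[[[0.5,-0.07,0],[0,0,0],0],[[1,-0.13,0],[0,0,0],0],[[1.5,-0.2,0],[0,0,0],0],[[1.5,-0.2,0],[0,0,0],0]]'
```

```text
time: 13.8
tcp_pos: [516.6, -92.2, 108.2]
tool_rot: [0.0, 0.998, -0.066, 0.0]
force: [0.3, 0.2, -0.1]
grip_width: 0.2
time: 14.2
tcp_pos: [531.7, -94.2, 108.1]
tool_rot: [-0.0, 0.998, -0.066, -0.0]
force: [-0.6, 0.4, -1.1]
grip_width: 0.6
```

```bash
python3 -m creep '[[[0.4,-0.05,0],[0,0,0],0],[[0.8,-0.1,0],[0,0,0],0],[[1.2,-0.16,0],[0,0,0],0],[[1.2,-0.16,0],[0,0,0],0]]'; python3 -m creep '[[[0.2,-0.03,0],[0,0,0],0],[[0.4,-0.05,0],[0,0,0],0],[[0.4,-0.05,0],[0,0,0],0]]'
```

```text
time: 14.6
tcp_pos: [543.6, -95.7, 108.1]
tool_rot: [-0.0, 0.998, -0.066, -0.0]
force: [-0.8, 0.3, 0.6]
grip_width: 0.3
time: 14.9
tcp_pos: [547.4, -96.2, 108.2]
tool_rot: [0.0, 0.998, -0.066, 0.0]
force: [0.6, 0.0, -0.1]
grip_width: 0.2
```

```bash
python3 -m creep '[[[0.2,-0.03,0],[0,0,0],0],[[0.4,-0.05,0],[0,0,0],0],[[0.4,-0.05,0],[0,0,0],0]]'|egrep 'time|tcp|force'; python3 -c "
from h import *
s=r.read_state(); print(s['force'],s['torque'])"; python3 -m creep '[[[0.1,-0.01,0],[0,0,0],0],[[0.2,-0.03,0],[0,0,0],0],[[0.2,-0.03,0],[0,0,0],0]]'|egrep 'time|tcp|force'
```

```text
time: 15.2
tcp_pos: [550.0, -96.6, 108.0]
force: [-14.1, 1.1, 6.0]
[-14.05351232   1.13354127   5.96246981] [ 0.29180025  2.53398496 -0.00469337]
time: 15.5
tcp_pos: [550.5, -96.7, 107.9]
force: [-29.0, 2.7, 12.2]
```

The force rose sharply at about the place predicted for the stop (duct x about 11 mm), so the hatch is against it. I'll back straight off and clear.

```bash
python3 -m creep '[[[-1,0.13,0],[0,0,0],0],[[-4,0.53,0],[0,0,0],0],[[-8,1.05,0],[0,0,0],0],[[-12,1.6,0],[0,0,0],0],[[-12,1.6,4],[0,0,0],0],[[-12,1.6,8],[0,0,0],0],[[-12,1.6,8],[0,0,0],0],[[-12,1.6,8],[0,0,0],0]]'; python3 - <<'E'
from h import *
snap("scene","v9",(255,170,390,270),5.9)
p=np.load("duct.npy"); c,s=np.cos(p[2]),np.sin(p[2])
w=lambda x,y,z:[p[0]+c*x-s*y,p[1]+s*x+c*y,z]
for t in(1.45,1.55,1.65,1.75):
    x=15-75*np.cos(t)+2.5*np.sin(t); z=72.5+75*np.sin(t)+2.5*np.cos(t)
    print(t,[((q-[255,170])*5.9).round(0).tolist() for q in px("scene",[w(x,-54-43,z),w(x,-54+43,z)])])
E
```

```text
time: 16.3
tcp_pos: [433.6, -81.1, 188.9]
tool_rot: [0.0, 0.998, -0.066, 0.001]
force: [-0.5, 0.4, -0.4]
grip_width: 0.5
1.45 [[246.0, 343.0], [393.0, 224.0]]
1.55 [[260.0, 353.0], [407.0, 233.0]]
1.65 [[273.0, 364.0], [420.0, 244.0]]
1.75 [[287.0, 376.0], [433.0, 255.0]]
```

View pics/v9.png

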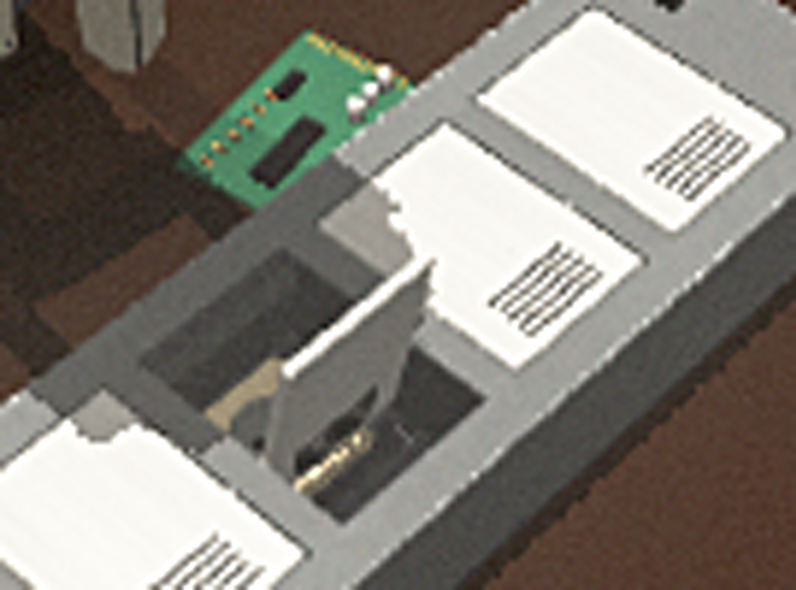

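The lip's edge lies at (287,376)-(433,258), which is exactly the 1.75 rad projection. The other hatches lie flush and the hand is clear. The standoff is hidden behind the plate in this view, so I'll check it numerically in the top view.

```bash
python3 - <<'E'
from h import *
a=cv2.imread("pics/top0.png").astype(int).mean(2); b=cams.camera("top")["image"].astype(int).mean(2)
print(a[178:188,338:352].astype(int)); print(b[178:188,338:352].astype(int))
E
```

```text
[[245 249 227 135 171 186 183 182 184 175 129 237 250 245]
 [245 250 231 165 179 181 177 178 183 164 152 241 249 245]
 [245 250 236 175 184 204 222 210 191 158 197 247 247 244]
 [245 251 226 147 185 237 250 249 225 183 234 248 246 245]
 [246 249 197 126 233 242 244 251 244 174 232 249 245 244]
 [247 247 197 126 204 226 230 250 246 156 230 249 245 244]
 [249 240 175 137 133 214 241 242 222 141 232 249 245 244]
 [250 229 157 168 128 146 177 178 167 149 238 248 245 244]
 [251 225 151 182 157 149 161 175 159 192 247 248 245 244]
 [252 224 147 191 184 183 186 191 156 197 247 246 245 244]]
[[247 250 241 144 187 205 200 203 186 171 139 102 102 111]
 [247 250 245 180 198 199 197 198 186 164 154 125 105 115]
 [247 250 246 193 201 222 236 228 212 168 170 147 104 116]
 [248 252 241 164 206 248 255 255 249 151 171 149 104 119]
 [252 255 225 145 250 255 255 255 173 106 156 146 115 119]
 [238 231 162 114 206 213 216 176  68 125 154 134 122 120]
 [195 170 122 108 123 133 111  81  65 161 157 111 122 122]
 [201 162 114 116 108 102  91  81  75 197 185 105 126 125]
 [206 164 118 118  93  84  82  82  86 217 203 110 129 126]
 [208 162 108 104  85  88  87  86 118 164 150 117 126 128]]
```

The standoff still shows at the same pixels, (342-346, 181-182) in the top view, with the lower part covered by shadow or the arm. Handing in.

```bash
python3 -c "
from h import *
s=r.read_state(); print(s['time'],s['force'],s['tcp_pos']); print(job.hand_in())"
```

```text
16.4 [ 0.71776075  0.75788874 -0.48899062] [432.95394726 -80.91855819 187.10350252]
the job is handed in; nothing more can be done
None
```

Hatch 3, third from the left, was the unlatched one. It now stands back against its stop, and the job is handed in at 16.4 s.

- **Pressing:** Hatch 4 held firm under 13 N on its ribbed strip. Hatch 3 sank steadily under about 2.6 N and tipped to roughly 1.0 rad. I did not need to press hatches 1 and 2.
- **Pushing:** I pushed hatch 3's raised front edge back until the force rose sharply, up to 29 N, about where I expected the stop. Then I backed the hand off and clear.
- **Last checks:** In the picture, the front edge lines up with the 1.75 rad projection. The visible parts of the other hatches lie flush, and the force reading was only noise with the hand clear. The standoff still shows at its original place in the top view, though part of it was covered there and it was hidden in the scene view. I did not look again at every other loose item.
- **Disagreement:** Contact came with the indicated TCP about 31 mm lower than the stated fingertip length implies. I worked from the felt contact height and the pictures instead.
- **Own slip:** Three small downward steps above hatch 4 ran inside a shell loop, where the instructions wanted every move typed out. I typed the rest individually.

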